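# Take the guest-room torch off its charging dock

### The job

Take the tall slim torch out of its charging dock: squeeze in and hold the release button on its side while pulling it straight up. Then stand it upright on the floor of the tea tray, in the clear half beside the mug, and let go. Leave the stubby lantern in its own dock.

Things in the scene. Friction and masses are not known exactly. Their poses are not given: they have to be found in the camera images.
- torch: Tall slim black torch, 36 x 36 mm square, 146 tall, 0.2 kg. Origin: centre of its underside, z up, button on its +x side. Starts upright in a grey dock (90 x 80, 30 tall, fixed, yaw as torch), lowest 24 mm in a well with 1 mm play; a foot latch under the dock's lip holds it down until the button is in. Latch hook juts 5 mm from +x, 2-13 mm above the underside.
- torch_button (a joint): Torch's release button: 0 = out (latched), 0.007 m = fully in, flush; latch free from about 0.005. Grey pad 22 mm wide, 32 tall, 105-137 mm above the underside, 7 mm proud (face 25 mm from torch axis); moves along torch -x against a spring, 1.5 N to 5 N. Springs back out. Fingers closing along torch x, one on it, one on the plain face behind it, press it.
- tray: Low red tea tray, 190 mm (x) by 320 mm (y), fixed; rim 18 mm high, 5 thick. Origin: centre of its underside; its floor is 5 mm above that. A loose white mug (80 mm wide, 92 tall, handle to any side) stands in its +y half near (0, 0.09). The -y half, middle near (0, -0.08), is clear.
- lantern: Stubby round lantern, a bystander: 72 mm diameter, 106 tall, black with a white band and its own release button, clipped in the other, identical dock. Origin: centre of its underside, z up.
There are look-alikes about, which are no part of the job. Leave any blue or green look-alike of the torch alone.

How it is judged:
By the outcome, as a careful person would: the job done as asked, in the order asked, and still so for the second after the job is handed in, with the robot touching nothing.
It also fails if it takes over 38 s, if anything falls off the work surface, if the arm or the gripper's body presses on something with over 40 N, if the wrist force passes 120 N, or if a joint passes its speed limit or range.

### The arm

A 6-joint arm with a two-finger parallel gripper is mounted at the origin on the work surface. World frame = base frame: x ahead of the robot, y to its left, z up, the work surface at z = 0. Lengths are in m, angles in degrees, forces in N, time in s.
With the tool pointing down it reaches from about 0.3 to 0.75 m from the base axis. Payload 8.5 kg.
Tool frame: the origin (TCP) lies midway between the tips of the shut fingers; the grasp point (between the pads) lies 19 mm behind it (env.pinch_z is the z of the grasp point in the tool frame, in m); z points along the fingers, y is the line along which they close (so a half turn about z gives the same grasp; the last joint's range is limited). The gripper opens to 85 mm and grips with 20 to 120 N. Pads are 22 mm wide; open, the fingers measure 114 mm over their backs; the gripper's body (76 mm by 85 mm) begins 54 mm behind the grasp point. The pads swing forward as they close: fully open they stand 13 mm farther back than shut.
Start: joints at [-86.648, 21.807, 74.336, -0, 83.858, -12.336], TCP at [0.149, -0.529, 0.231] pointing down, gripper open.
Joint ranges: [-178.18, 178.18], [-50.72, 133.34], [12.68, 142.11], [-81.47, 261.47], [9.98, 163.14], [-165.26, 165.26]. Speed limits (degrees/s): [136.94, 136.94, 180, 180, 180, 180].

### API

Orientations are given as a 3x3 rotation matrix whose columns are the frame's x, y, z axes.
In Python, from rig import env gives the robot as it stands.
- The arm moves only by the tool arm_command, never from a script. Its argument "deltas" is a list of rows, each an object of numbers: "rx", "ry", "rz": the turn, a rotation vector about the tool's x, y, z in rad; "dx", "dy", "dz": the shift along the tool's x, y, z in m; "fingers": the finger opening in m, from 0 to 0.0854. In form: [{"rx": .., "ry": .., "rz": .., "dx": .., "dy": .., "dz": .., "fingers": ..}, ...]. A call has 1 to 12 rows; each row shifts and turns the commanded pose from where the row before left it, along the tool's axes as they then stand; what a row does not reach is not made up. A row lasts 1/10 s, in which the tool goes at most 50 mm and 8.59 degrees, less where a joint would pass 70% of its speed; a pose out of reach is approached as far as the arm can. A call is refused whole if a number of a shift passes 0.05 or a number of a turn 0.15, either way. A call with a gripper value outside its range is refused whole. The fingers move at their own pace and stop on an object; "squeeze" is the grip in N (left out, the last holds). Time passes only in rows, so rows that do not move let the fingers close. It gives the time, the measured TCP pose, the force, the opening and the grip force at its end, in the units of the state.
- env.observe(): the state, without advancing time (a new reading comes with each control period).
- env.get_image(name): name is "side" or "top" or "wrist"; returns a dict with "color" (400x640x3 uint8, blue, green, red), "camera_matrix" (3x3 intrinsics, pixels), "eye" and "orientation" of the camera in the world. Camera axes: x right, y up, looking along -z (the intrinsics and any distortion apply to the point x, -y, -z); pixel columns grow to the right and rows downward; lengths in m; the calibration is good to about 2 mm. A picture is of the moment at which its call begins. There is no depth.
- env.close_job(): hands the job in; it is judged then, once.
Trained networks look in a picture, given as the dict that the camera call returned (one of the last four; its "shot" number tells which), for a name from the list of things; names that differ only in an ending like _2 or _b are one class to them, and where a whole thing is asked for, a point or a joint stands for the part that bears it (a point fixed in the world has none). Each returns a list of dicts, best first, with "p" (0 to 1); they miss things now and then, are a little off and sometimes report something else, mostly with a low value. They report only what shows in the picture. A call takes as long as a camera call. They do not tell look-alikes from the thing itself.
- env.look_for(query, picture): "box" ([left, top, right, bottom] in pixels, round what is visible of it).
- env.tip_of(query, picture): "location" ([column, row] in pixels: a listed point, or the origin of a listed thing).
The state is a dict: "time_s": time; "q": joint angles; "qvel": joint speeds; "joint_efforts": joint torques, N m; "position": TCP position; "tool_rot": TCP orientation; "ft_force": force on the tool from outside, world axes, zero at the start; "wrist_torque": the same for the moment, N m; "grip_width": finger opening in m; "gripper_force": force on a finger pad.
Only numpy, scipy, OpenCV 4.12 (cv2) and the standard library are available. Lean on these libraries where they do the work, as an engineer would, in place of code of your own. Each camera call takes 0.05 s, during which the arm holds its last target. There are 200 camera calls.

## Working session

There is one attempt and no reset: what is moved stays moved. The work goes in short steps, Python scripts to look and compute and a tool call to move; the robot and the scene stay as the last step left them, time stands still between calls to the robot, and variables do not carry over. Pictures are saved under pics/ and viewed, at most 10 in all, crops included, and the job is handed in when it is done.

Besides the shell and the picture viewer there is one more tool, called after "Emit:" in YAML: its name, and indented under it one key for each argument. arm_command: Moves the arm, as the interface text tells. Its arguments: {"type":"object","properties":{"deltas":{"type":"array"},"squeeze":{"type":"number"}},"required":["deltas"]}

```bash
mkdir -p pics; cat > h.py <<'E'
import numpy as np, cv2
from rig import env
def shot(n,name):
    p=env.get_image(n); cv2.imwrite('pics/'+name,p['color']); return p
def pix(p,X):
    c=np.asarray(p['orientation']).T@(np.asarray(X)-p['eye']); v=p['camera_matrix']@np.array([c[0],-c[1],-c[2]]); return v[:2]/v[2]
def ray(p,uv):
    v=np.linalg.inv(p['camera_matrix'])@np.array([uv[0],uv[1],1.]); d=np.asarray(p['orientation'])@np.array([v[0],-v[1],-v[2]]); return np.asarray(p['eye']),d
def atz(p,uv,z):
    e,d=ray(p,uv); return (e+d*(z-e[2])/d[2])
E
python3 - <<'E'
from h import *
ps=[shot('top','t0.png'),shot('side','s0.png')]
print({k:np.shape(v) for k,v in ps[0].items()})
for p in ps:
    print(np.round(p['eye'],3),np.round(p['orientation'],3).tolist(),np.round(p['camera_matrix'],1).tolist())
    for q in ['torch','torch_button','tray','lantern']:
        print(q,[(np.round(d['box']),round(d['p'],2)) for d in env.look_for(q,p)][:4],[(np.round(d['location']),round(d['p'],2)) for d in env.tip_of(q,p)][:4])
cv2.imwrite('pics/both0.png',cv2.resize(np.vstack([p['color'] for p in ps]),(480,600))) 
print(env.observe()['tool_rot'],env.pinch_z)
E
```

```text
{'color': (400, 640, 3), 'camera_matrix': (3, 3), 'eye': (3,), 'orientation': (3, 3), 'shot': ()}
[0.417 0.036 0.999] [[-0.024, 0.996, -0.084], [-1.0, -0.024, 0.01], [0.008, 0.084, 0.996]] [[471.3, 0.0, 320.0], [0.0, 471.3, 191.5], [0.0, 0.0, 1.0]]
torch [(array([171., 174., 208., 202.]), 0.94), (array([111., 179., 159., 208.]), 0.93), (array([189., 114., 224., 154.]), 0.93)] [(array([152., 196.]), 0.89), (array([206., 256.]), 0.76), (array([216., 141.]), 0.7), (array([199., 196.]), 0.61)]Traceback (most recent call last):
  File "<stdin>", line 7, in <module>
ValueError: it knows: lantern, torch, tray
```

View pics/t0.png

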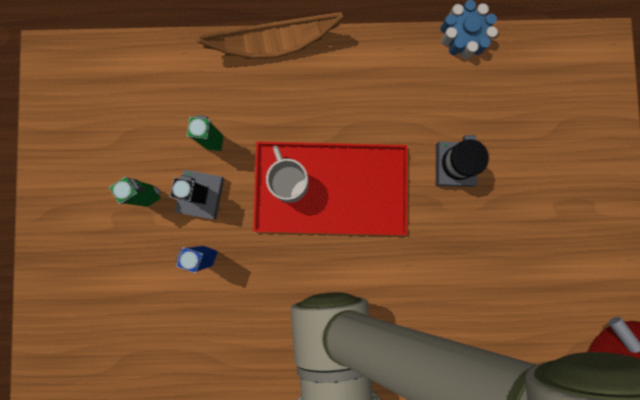

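View pics/s0.png

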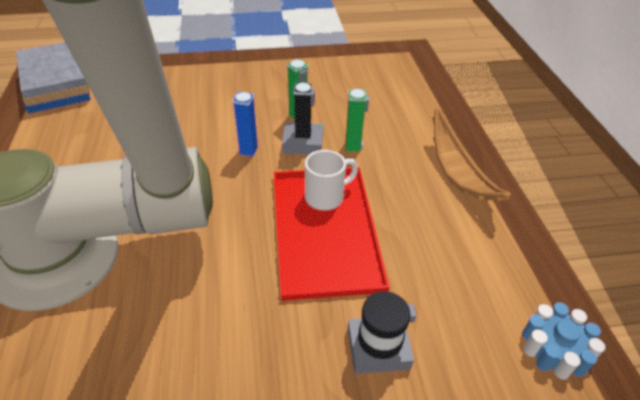

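The top view's candidates are black (183,189), green (199,130), green (123,190) and blue (190,260). The black one stands in a grey dock near (200,196), so I choose it. The tray is red, centred near (331,189), with the mug at (287,180) and the lantern at (465,160). I'll check the choice in a close crop and measure it.

```bash
python3 - <<'E'
from h import *
pt,ps=shot('top','t1.png'),shot('side','s1.png')
print(np.round(ps['eye'],3),np.round(ps['orientation'],3).tolist(),np.round(ps['camera_matrix'],1).tolist())
for p in (pt,ps):
    for q in ['torch','tray','lantern']:
        print(q,[(np.round(d['box']).tolist(),round(d['p'],2)) for d in env.look_for(q,p)][:4],[(np.round(d['location'],1).tolist(),round(d['p'],2)) for d in env.tip_of(q,p)][:4])
a=cv2.resize(pt['color'][160:232,155:235],(480,432),interpolation=cv2.INTER_CUBIC)
b=cv2.resize(ps['color'][76:160,275:335],(309,432),interpolation=cv2.INTER_CUBIC)
cv2.imwrite('pics/c1.png',np.clip(np.hstack([a,b])*1.6,0,255).astype(np.uint8))
# tray from red mask corners (outer rim top z .018)
hsv=cv2.cvtColor(pt['color'],cv2.COLOR_BGR2HSV)
m=((hsv[...,0]<6)|(hsv[...,0]>174))&(hsv[...,1]>200)&(hsv[...,2]>60); m[:,450:]=0
c=max(cv2.findContours(m.astype(np.uint8),cv2.RETR_EXTERNAL,cv2.CHAIN_APPROX_NONE)[0],key=cv2.contourArea)
r=cv2.boxPoints(cv2.minAreaRect(c)); print(r.round(1).tolist(),[atz(pt,u,.018)[:2].round(3).tolist() for u in r])
o=env.observe();print(np.round(o['tool_rot'],3).tolist(),o['position'],o['time_s'],env.pinch_z)
# grey dock mask in top
g=(hsv[...,1]<90)&(hsv[...,2]>40)&(hsv[...,2]<150)
for n in ((170,225),): 
    mm=np.zeros_like(g); mm[165:225,165:230]=g[165:225,165:230]
    c=max(cv2.findContours(mm.astype(np.uint8),cv2.RETR_EXTERNAL,cv2.CHAIN_APPROX_NONE)[0],key=cv2.contourArea)
    r=cv2.boxPoints(cv2.minAreaRect(c)); print(r.round(1).tolist(),[atz(pt,u,.03)[:2].round(3).tolist() for u in r])
E
```

```text
[ 0.382 -0.639  0.734] [[0.988, 0.093, -0.12], [-0.151, 0.707, -0.691], [0.021, 0.701, 0.712]] [[497.1, 0.0, 317.7], [0.0, 497.1, 204.9], [0.0, 0.0, 1.0]]
torch [([178.0, 246.0, 220.0, 269.0], 0.9), ([188.0, 117.0, 224.0, 154.0], 0.87), ([114.0, 178.0, 160.0, 205.0], 0.68), ([171.0, 175.0, 210.0, 205.0], 0.56)] [([199.1, 197.6], 0.88), ([213.9, 140.1], 0.88), ([209.5, 257.5], 0.72), ([154.6, 199.5], 0.65)]
tray [([255.0, 141.0, 410.0, 237.0], 0.9)] [([330.8, 191.2], 0.67)]
lantern [([438.0, 136.0, 490.0, 180.0], 0.74)] [([451.8, 164.2], 0.81), ([202.8, 197.6], 0.19)]
torch [([344.0, 91.0, 368.0, 152.0], 0.92), ([294.0, 79.0, 312.0, 140.0], 0.78), ([287.0, 57.0, 308.0, 118.0], 0.64)] [([295.9, 115.0], 0.96), ([250.2, 152.0], 0.93), ([304.7, 138.4], 0.75), ([354.1, 145.2], 0.6)]
tray [([272.0, 166.0, 387.0, 302.0], 0.84)] [([323.0, 228.7], 0.7)]
lantern [([358.0, 294.0, 418.0, 358.0], 0.87)] [([376.7, 346.6], 0.98)]
[[252.89999389648438, 231.3000030517578], [255.0, 141.10000610351562], [408.29998779296875, 144.60000610351562], [406.20001220703125, 234.89999389648438]] [[0.42, 0.167], [0.609, 0.16], [0.594, -0.163], [0.405, -0.151]]
[[0.963, 0.27, 0.0], [0.27, -0.963, 0.0], [0.0, -0.0, -1.0]] [ 0.1487291  -0.52948611  0.23131752] 0.95 -0.0187
[[166.1999969482422, 210.1999969482422], [174.8000030517578, 167.0], [223.5, 176.6999969482422], [214.8000030517578, 220.0]] [[0.468, 0.343], [0.557, 0.325], [0.534, 0.225], [0.445, 0.243]]
```

View pics/c1.png

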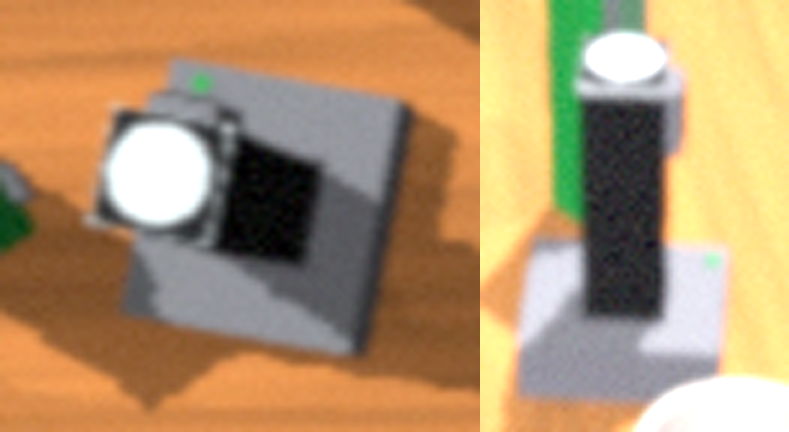

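The crop shows a black body, with the grey button pad at the top edge (188,103 in the crop, world +x). The dock's yellow-free grey edges are tilted about 10° clockwise. It is the black torch in its dock, not a look-alike. Next I triangulate the cap centre, and compute the moves.

```bash
cat >> h.py <<'E'
def tri(pairs):
    A=np.zeros((3,3));b=np.zeros(3)
    for p,uv in pairs:
        e,d=ray(p,uv);d=d/np.linalg.norm(d);P=np.eye(3)-np.outer(d,d);A+=P;b+=P@e
    return np.linalg.solve(A,b)
E
python3 - <<'E'
from h import *
pt,ps=env.get_image('top'),env.get_image('side')
t=(158/6+155-.4,173/6+160-.4); s=(145/5.15+275-.4,57/5.143+76-.4)
X=tri([(pt,t),(ps,s)]); print('cap',X.round(4), pix(pt,X)-t,pix(ps,X)-s)
print('top@.152',atz(pt,t,.152),'side@.152',atz(ps,s,.152))
f=lambda u,v:(u/6+155-.4,v/6+160-.4)
# dock top rim corners (crop px) at z=.03
C=[atz(pt,f(*c),.03)[:2] for c in ((172,62),(408,101),(362,350))]
print('dock',np.round(C,3).tolist(),[np.linalg.norm(C[1]-C[0]),np.linalg.norm(C[2]-C[1])],
 np.degrees(np.arctan2(*(C[0]-C[1])[::-1]))-90,np.degrees(np.arctan2(*(C[1]-C[2])[::-1])))
print('foot', atz(pt,f(312,260),.03), atz(pt,f(322,162),.03))
for n,u in (('mug',(287,180)),): print(n,atz(pt,u,.097))
print('lantern',atz(pt,(465,160),.11))
print(env.observe()['time_s'])
E
```

```text
cap [0.5006 0.2769 0.1547] [ 0.03574851 -0.56591146] [-0.47586928  0.03929351]
top@.152 [0.49980158 0.27778123 0.152     ] side@.152 [0.5021464  0.28131378 0.152     ]
dock [[0.55, 0.308], [0.535, 0.227], [0.449, 0.243]] [np.float64(0.08250725400534324), np.float64(0.0868117375860673)] -10.77360026746129 -10.816735734651411
foot [0.48053561 0.25996236 0.03      ] [0.51418538 0.2563926  0.03      ]
mug [0.51665881 0.08993939 0.097     ]
lantern [ 0.54563299 -0.25106328  0.11      ]
1.05
```

Emit:
arm_command:
  deltas:
    - {"rz":-0.123,"dz":-0.008,"fingers":0.085}
    - {"rz":-0.123,"dz":-0.008}
    - {"rz":-0.123,"dz":-0.008}
    - {"rz":-0.123,"dz":-0.008}
    - {"rz":-0.123,"dz":-0.008}
    - {"rz":-0.123,"dz":-0.008}
    - {"rz":-0.123,"dz":-0.008}
    - {"rz":-0.123,"dz":-0.008}
    - {"rz":-0.123,"dz":-0.008}
    - {"dx":0.02,"dy":0.035}
    - {"dx":0.02,"dy":0.04}
    - {"dx":0.02,"dy":0.04}
  squeeze: 40

```text
invalid input
```

Emit:
arm_command:
  deltas:
    - {"rx":0,"ry":0,"rz":-0.123,"dx":0,"dy":0,"dz":-0.008,"fingers":0.085}
    - {"rx":0,"ry":0,"rz":-0.123,"dx":0,"dy":0,"dz":-0.008,"fingers":0.085}
    - {"rx":0,"ry":0,"rz":-0.123,"dx":0,"dy":0,"dz":-0.008,"fingers":0.085}
    - {"rx":0,"ry":0,"rz":-0.123,"dx":0,"dy":0,"dz":-0.008,"fingers":0.085}
    - {"rx":0,"ry":0,"rz":-0.123,"dx":0,"dy":0,"dz":-0.008,"fingers":0.085}
    - {"rx":0,"ry":0,"rz":-0.123,"dx":0,"dy":0,"dz":-0.008,"fingers":0.085}
    - {"rx":0,"ry":0,"rz":-0.123,"dx":0,"dy":0,"dz":-0.008,"fingers":0.085}
    - {"rx":0,"ry":0,"rz":-0.123,"dx":0,"dy":0,"dz":-0.008,"fingers":0.085}
    - {"rx":0,"ry":0,"rz":-0.123,"dx":0,"dy":0,"dz":-0.008,"fingers":0.085}
    - {"rx":0,"ry":0,"rz":0,"dx":0.02,"dy":0.035,"dz":0,"fingers":0.085}
    - {"rx":0,"ry":0,"rz":0,"dx":0.02,"dy":0.04,"dz":0,"fingers":0.085}
    - {"rx":0,"ry":0,"rz":0,"dx":0.02,"dy":0.04,"dz":0,"fingers":0.085}
  squeeze: 40

```text
time_s: 2.25
position: [0.2741, -0.4918, 0.3034]
tool_rot: [[0.19, 0.982, 0.0], [0.982, -0.19, -0.0], [-0.0, 0.0, -1.0]]
ft_force: [0.2, -0.6, -0.3]
grip_width: 0.0852
gripper_force: 0.0
```

Emit:
arm_command:
  deltas:
    - {"rx":0,"ry":0,"rz":0,"dx":0.035,"dy":0.03,"dz":0,"fingers":0.085}
    - {"rx":0,"ry":0,"rz":0,"dx":0.035,"dy":0.03,"dz":0,"fingers":0.085}
    - {"rx":0,"ry":0,"rz":0,"dx":0.04,"dy":0.016,"dz":0,"fingers":0.085}
    - {"rx":0,"ry":0,"rz":0,"dx":0.045,"dy":0,"dz":0,"fingers":0.085}
    - {"rx":0,"ry":0,"rz":0,"dx":0.045,"dy":0,"dz":0,"fingers":0.085}
    - {"rx":0,"ry":0,"rz":0,"dx":0.045,"dy":0,"dz":0,"fingers":0.085}
    - {"rx":0,"ry":0,"rz":0,"dx":0.045,"dy":0,"dz":0,"fingers":0.085}
    - {"rx":0,"ry":0,"rz":0,"dx":0.045,"dy":0,"dz":0,"fingers":0.085}
    - {"rx":0,"ry":0,"rz":0,"dx":0.045,"dy":0,"dz":0,"fingers":0.085}
    - {"rx":0,"ry":0,"rz":0,"dx":0.045,"dy":0,"dz":0,"fingers":0.085}
    - {"rx":0,"ry":0,"rz":0,"dx":0.045,"dy":0,"dz":0,"fingers":0.085}
    - {"rx":0,"ry":0,"rz":0,"dx":0.045,"dy":0,"dz":0,"fingers":0.085}

```text
time_s: 3.45
position: [0.4448, 0.0009, 0.3035]
tool_rot: [[0.189, 0.982, 0.001], [0.982, -0.189, -0.0], [-0.0, 0.001, -1.0]]
ft_force: [0.2, -0.7, -0.0]
grip_width: 0.0847
gripper_force: 0.0
```

Emit:
arm_command:
  deltas:
    - {"rx":0,"ry":0,"rz":0,"dx":0.045,"dy":0,"dz":0,"fingers":0.085}
    - {"rx":0,"ry":0,"rz":0,"dx":0.045,"dy":0,"dz":0,"fingers":0.085}
    - {"rx":0,"ry":0,"rz":0,"dx":0.045,"dy":0,"dz":0,"fingers":0.085}
    - {"rx":0,"ry":0,"rz":0,"dx":0.045,"dy":0,"dz":0,"fingers":0.085}
    - {"rx":0,"ry":0,"rz":0,"dx":0.045,"dy":0,"dz":0,"fingers":0.085}
    - {"rx":0,"ry":0,"rz":0,"dx":0.03,"dy":0,"dz":0,"fingers":0.085}
    - {"rx":0,"ry":0,"rz":0,"dx":0,"dy":0,"dz":0,"fingers":0.085}

```text
time_s: 4.15
position: [0.493, 0.2525, 0.3026]
tool_rot: [[0.185, 0.983, -0.001], [0.983, -0.185, 0.0], [0.0, -0.001, -1.0]]
ft_force: [0.2, -0.8, -1.5]
grip_width: 0.0849
gripper_force: 0.0
```

```bash
python3 - <<'E'
from h import *
p=shot('wrist','w1.png'); o=env.observe()
print(o['position'],np.round(o['q'],1),np.round(p['eye'],3),np.round(p['orientation'],2).tolist(),p['camera_matrix'].round(0).tolist())
print([(np.round(d['location'],1).tolist(),round(d['p'],2)) for d in env.tip_of('torch',p)])
print('pred cap',pix(p,[.500,.2775,.152]))
E
```

```text
[0.49289953 0.25079713 0.30279603] [14.7 19.9 65.6 -0.  94.6 25.4] [0.507 0.325 0.445] [[0.98, 0.18, 0.05], [-0.19, 0.94, 0.29], [-0.0, -0.29, 0.96]] [[300.0, 0.0, 314.0], [0.0, 300.0, 202.0], [0.0, 0.0, 1.0]]
[([314.0, 146.4], 0.89), ([303.8, 64.4], 0.84), ([236.4, 170.5], 0.8), ([391.0, 148.2], 0.73)]
pred cap [316.6665424  161.89449587]
```

View pics/w1.png

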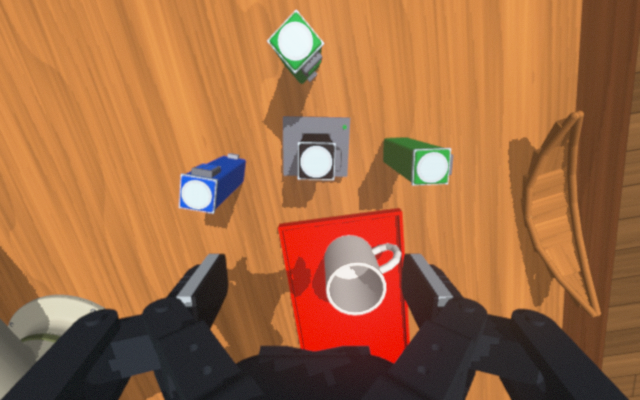

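The wrist view shows the torch's white cap at (316,161), against a predicted (316.7,161.9). The button is on the right (+x) at (342,158) and the faces are square to the image, so position and yaw agree.

Emit:
arm_command:
  deltas:
    - {"rx":0,"ry":0,"rz":0,"dx":0.014,"dy":0.001,"dz":0,"fingers":0.085}
    - {"rx":0,"ry":0,"rz":0,"dx":0.013,"dy":0.001,"dz":0,"fingers":0.085}
    - {"rx":0,"ry":0,"rz":0,"dx":0,"dy":0,"dz":0.03,"fingers":0.085}
    - {"rx":0,"ry":0,"rz":0,"dx":0,"dy":0,"dz":0.03,"fingers":0.085}
    - {"rx":0,"ry":0,"rz":0,"dx":0,"dy":0,"dz":0.02,"fingers":0.085}
    - {"rx":0,"ry":0,"rz":0,"dx":0,"dy":0,"dz":0,"fingers":0.085}
    - {"rx":0,"ry":0,"rz":0,"dx":0,"dy":0,"dz":0,"fingers":0.085}

```text
time_s: 4.95
position: [0.5006, 0.2758, 0.2241]
tool_rot: [[0.189, 0.982, 0.001], [0.982, -0.189, 0.0], [0.0, 0.001, -1.0]]
ft_force: [0.3, 0.6, 0.0]
grip_width: 0.0853
gripper_force: 0.0
```

```bash
python3 - <<'E'
from h import *
o=env.observe(); d=np.array([.500,.2775,.105])-o['position']
print(o['position'],np.round(o['tool_rot'],3).tolist(),'move',(np.asarray(o['tool_rot']).T@d).round(4))
E
```

```text
[0.50058564 0.27583293 0.22413876] [[0.189, 0.982, 0.001], [0.982, -0.189, 0.0], [0.0, 0.001, -1.0]] move [ 0.0015 -0.001   0.1191]
```

Emit:
arm_command:
  deltas:
    - {"rx":0,"ry":0,"rz":0,"dx":0.001,"dy":0,"dz":0.025,"fingers":0.085}
    - {"rx":0,"ry":0,"rz":0,"dx":0,"dy":0,"dz":0.025,"fingers":0.085}
    - {"rx":0,"ry":0,"rz":0,"dx":0,"dy":0,"dz":0.025,"fingers":0.085}
    - {"rx":0,"ry":0,"rz":0,"dx":0,"dy":0,"dz":0.025,"fingers":0.085}
    - {"rx":0,"ry":0,"rz":0,"dx":0,"dy":0,"dz":0.018,"fingers":0.085}
    - {"rx":0,"ry":0,"rz":0,"dx":0,"dy":0,"dz":0,"fingers":0.085}
    - {"rx":0,"ry":0,"rz":0,"dx":0,"dy":0,"dz":0,"fingers":0.085}

```text
time_s: 5.65
position: [0.5013, 0.277, 0.1069]
tool_rot: [[0.189, 0.982, 0.002], [0.982, -0.189, 0.001], [0.001, 0.002, -1.0]]
ft_force: [-0.0, -0.7, -0.5]
grip_width: 0.0848
gripper_force: 0.0
```

```bash
python3 - <<'E'
from h import *
w=shot('wrist','w2.png');s=shot('side','s2.png')
a=cv2.resize(s['color'][20:190,200:440],(640,453),interpolation=cv2.INTER_CUBIC)
cv2.imwrite('pics/c2.png',cv2.resize(np.hstack([cv2.resize(w['color'],(640,453)),a]),(800,283)))
E
```

```text
(no output)
```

View pics/c2.png

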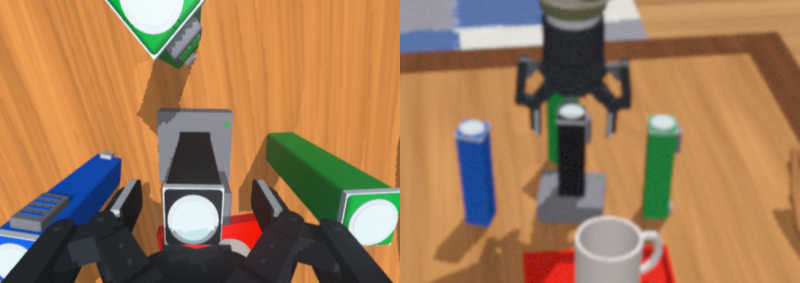

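The torch is centred between the open fingers: cap at (193,220), fingers near (125,200) and (265,200). Blue and green are clear of them. Closing.

Emit:
arm_command:
  deltas:
    - {"rx":0,"ry":0,"rz":0,"dx":0,"dy":0,"dz":0,"fingers":0.05}
    - {"rx":0,"ry":0,"rz":0,"dx":0,"dy":0,"dz":0,"fingers":0.03}
    - {"rx":0,"ry":0,"rz":0,"dx":0,"dy":0,"dz":0,"fingers":0.02}
    - {"rx":0,"ry":0,"rz":0,"dx":0,"dy":0,"dz":0,"fingers":0.02}
    - {"rx":0,"ry":0,"rz":0,"dx":0,"dy":0,"dz":0,"fingers":0.02}
    - {"rx":0,"ry":0,"rz":0,"dx":0,"dy":0,"dz":0,"fingers":0.02}
    - {"rx":0,"ry":0,"rz":0,"dx":0,"dy":0,"dz":0,"fingers":0.02}
    - {"rx":0,"ry":0,"rz":0,"dx":0,"dy":0,"dz":0,"fingers":0.02}
  squeeze: 40

```text
time_s: 6.55
position: [0.5003, 0.2768, 0.1059]
tool_rot: [[0.189, 0.982, 0.0], [0.982, -0.189, 0.0], [0.0, 0.0, -1.0]]
ft_force: [-1.5, 0.1, 5.9]
grip_width: 0.0357
gripper_force: 41.2
```

Opening is 36 mm, so the button is fully in. Now I pull straight up gently and check the force.

Emit:
arm_command:
  deltas:
    - {"rx":0,"ry":0,"rz":0,"dx":0,"dy":0,"dz":-0.005,"fingers":0.02}
    - {"rx":0,"ry":0,"rz":0,"dx":0,"dy":0,"dz":-0.005,"fingers":0.02}
    - {"rx":0,"ry":0,"rz":0,"dx":0,"dy":0,"dz":-0.005,"fingers":0.02}
    - {"rx":0,"ry":0,"rz":0,"dx":0,"dy":0,"dz":0,"fingers":0.02}

```text
time_s: 6.95
position: [0.5006, 0.2767, 0.1211]
tool_rot: [[0.189, 0.982, 0.001], [0.982, -0.189, 0.0], [0.001, 0.001, -1.0]]
ft_force: [0.2, -0.3, -2.5]
grip_width: 0.0354
gripper_force: 40.4
```

Emit:
arm_command:
  deltas:
    - {"rx":0,"ry":0,"rz":0,"dx":0,"dy":0,"dz":-0.01,"fingers":0.02}
    - {"rx":0,"ry":0,"rz":0,"dx":0,"dy":0,"dz":-0.02,"fingers":0.02}
    - {"rx":0,"ry":0,"rz":0,"dx":0,"dy":0,"dz":-0.025,"fingers":0.02}
    - {"rx":0,"ry":0,"rz":0,"dx":0,"dy":0,"dz":-0.025,"fingers":0.02}
    - {"rx":0,"ry":0,"rz":0,"dx":0,"dy":0,"dz":-0.025,"fingers":0.02}
    - {"rx":0,"ry":0,"rz":0,"dx":0,"dy":0,"dz":-0.025,"fingers":0.02}
    - {"rx":0,"ry":0,"rz":0,"dx":0,"dy":0,"dz":-0.02,"fingers":0.02}
    - {"rx":0,"ry":0,"rz":0,"dx":0,"dy":0,"dz":0,"fingers":0.02}

```text
time_s: 7.75
position: [0.501, 0.2769, 0.2734]
tool_rot: [[0.189, 0.982, 0.006], [0.982, -0.189, 0.002], [0.003, 0.005, -1.0]]
ft_force: [0.9, 0.6, -2.0]
grip_width: 0.0354
gripper_force: 40.4
```

Emit:
arm_command:
  deltas:
    - {"rx":0,"ry":0,"rz":0,"dx":-0.015,"dy":0.003,"dz":0,"fingers":0.02}
    - {"rx":0,"ry":0,"rz":0,"dx":-0.03,"dy":0.006,"dz":0,"fingers":0.02}
    - {"rx":0,"ry":0,"rz":0,"dx":-0.035,"dy":0.007,"dz":0,"fingers":0.02}
    - {"rx":0,"ry":0,"rz":0,"dx":-0.035,"dy":0.007,"dz":0,"fingers":0.02}
    - {"rx":0,"ry":0,"rz":0,"dx":-0.035,"dy":0.007,"dz":0,"fingers":0.02}
    - {"rx":0,"ry":0,"rz":0,"dx":-0.035,"dy":0.007,"dz":0,"fingers":0.02}
    - {"rx":0,"ry":0,"rz":0,"dx":-0.035,"dy":0.007,"dz":0,"fingers":0.02}
    - {"rx":0,"ry":0,"rz":0,"dx":-0.035,"dy":0.007,"dz":0,"fingers":0.02}
    - {"rx":0,"ry":0,"rz":0,"dx":-0.035,"dy":0.007,"dz":0,"fingers":0.02}
    - {"rx":0,"ry":0,"rz":0,"dx":-0.03,"dy":0.006,"dz":0,"fingers":0.02}
    - {"rx":0,"ry":0,"rz":0,"dx":-0.018,"dy":0.003,"dz":0,"fingers":0.02}
    - {"rx":0,"ry":0,"rz":0,"dx":-0.01,"dy":0.002,"dz":0,"fingers":0.02}

```text
time_s: 8.95
position: [0.5014, -0.08, 0.269]
tool_rot: [[0.191, 0.982, -0.003], [0.982, -0.191, 0.001], [0.0, -0.003, -1.0]]
ft_force: [0.3, 0.4, -1.9]
grip_width: 0.0355
gripper_force: 40.4
```

Emit:
arm_command:
  deltas:
    - {"rx":0,"ry":0,"rz":0,"dx":0,"dy":0,"dz":0,"fingers":0.02}
    - {"rx":0,"ry":0,"rz":0,"dx":0,"dy":0,"dz":0,"fingers":0.02}

```text
time_s: 9.15
position: [0.502, -0.0776, 0.2699]
tool_rot: [[0.189, 0.982, -0.001], [0.982, -0.189, 0.001], [0.0, -0.001, -1.0]]
ft_force: [-0.2, -0.4, -3.2]
grip_width: 0.0357
gripper_force: 40.4
```

```bash
python3 - <<'E'
from h import *
o=env.observe(); print(o['position'],o['time_s'],np.round(o['ft_force'],1),o['grip_width'])
w=shot('top','t3.png');s=shot('side','s3.png')
hsv=cv2.cvtColor(s['color'],cv2.COLOR_BGR2HSV)
for c in ([.507,.003,.005],[.503,-.077,.005]): print('side px',pix(s,c))
cv2.imwrite('pics/c3.png',cv2.resize(np.hstack([w['color'][100:300,200:520],s['color'][100:320,180:500][:200]]),(800,250)))
E
```

```text
[ 0.5020181  -0.07764936  0.26988194] 9.15 [-0.2 -0.4 -3.2] 0.035679449268796334
side px [323.59810699 228.34119855]
side px [328.31773421 260.44362064]
```

View pics/s3.png

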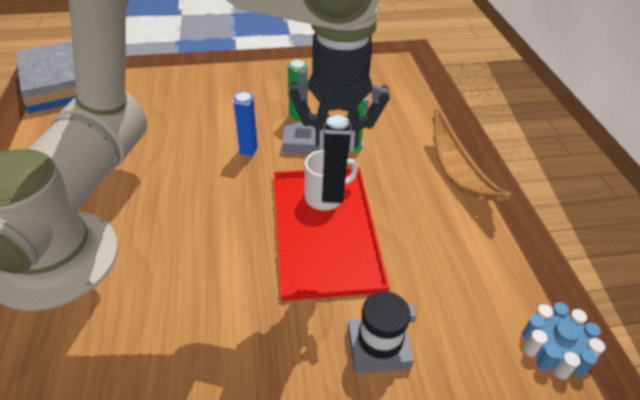

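The torch hangs upright in the grip with its foot at (334,202). The dock is empty and the lantern is still docked at (385,330). The target projects to (328,260), inside the clear half. Lowering.

Emit:
arm_command:
  deltas:
    - {"rx":0,"ry":0,"rz":0,"dx":0,"dy":0,"dz":0.02,"fingers":0.02}
    - {"rx":0,"ry":0,"rz":0,"dx":0,"dy":0,"dz":0.025,"fingers":0.02}
    - {"rx":0,"ry":0,"rz":0,"dx":0,"dy":0,"dz":0.025,"fingers":0.02}
    - {"rx":0,"ry":0,"rz":0,"dx":0,"dy":0,"dz":0.025,"fingers":0.02}
    - {"rx":0,"ry":0,"rz":0,"dx":0,"dy":0,"dz":0.025,"fingers":0.02}
    - {"rx":0,"ry":0,"rz":0,"dx":0,"dy":0,"dz":0.02,"fingers":0.02}
    - {"rx":0,"ry":0,"rz":0,"dx":0,"dy":0,"dz":0.013,"fingers":0.02}
    - {"rx":0,"ry":0,"rz":0,"dx":0,"dy":0,"dz":0.005,"fingers":0.02}
    - {"rx":0,"ry":0,"rz":0,"dx":0,"dy":0,"dz":0,"fingers":0.02}
    - {"rx":0,"ry":0,"rz":0,"dx":0,"dy":0,"dz":0,"fingers":0.02}

```text
time_s: 10.25
position: [0.5027, -0.078, 0.113]
tool_rot: [[0.188, 0.982, 0.001], [0.982, -0.188, -0.0], [-0.0, 0.001, -1.0]]
ft_force: [-0.9, -0.9, -2.6]
grip_width: 0.0358
gripper_force: 40.4
```

Emit:
arm_command:
  deltas:
    - {"rx":0,"ry":0,"rz":0,"dx":0,"dy":0,"dz":0.001,"fingers":0.02}
    - {"rx":0,"ry":0,"rz":0,"dx":0,"dy":0,"dz":0.001,"fingers":0.02}
    - {"rx":0,"ry":0,"rz":0,"dx":0,"dy":0,"dz":0,"fingers":0.02}

```text
time_s: 10.55
position: [0.5023, -0.0782, 0.1105]
tool_rot: [[0.189, 0.982, 0.0], [0.982, -0.189, -0.0], [-0.0, 0.0, -1.0]]
ft_force: [-0.2, -0.3, -2.7]
grip_width: 0.0354
gripper_force: 40.4
```

Emit:
arm_command:
  deltas:
    - {"rx":0,"ry":0,"rz":0,"dx":0,"dy":0,"dz":0.001,"fingers":0.02}
    - {"rx":0,"ry":0,"rz":0,"dx":0,"dy":0,"dz":0.001,"fingers":0.02}
    - {"rx":0,"ry":0,"rz":0,"dx":0,"dy":0,"dz":0.001,"fingers":0.02}
    - {"rx":0,"ry":0,"rz":0,"dx":0,"dy":0,"dz":0.001,"fingers":0.02}
    - {"rx":0,"ry":0,"rz":0,"dx":0,"dy":0,"dz":0,"fingers":0.02}

```text
time_s: 11.05
position: [0.5022, -0.0781, 0.1061]
tool_rot: [[0.189, 0.982, -0.0], [0.982, -0.189, 0.0], [0.0, -0.0, -1.0]]
ft_force: [0.4, -0.6, -2.4]
grip_width: 0.0358
gripper_force: 40.4
```

Emit:
arm_command:
  deltas:
    - {"rx":0,"ry":0,"rz":0,"dx":0,"dy":0,"dz":0.001,"fingers":0.02}
    - {"rx":0,"ry":0,"rz":0,"dx":0,"dy":0,"dz":0,"fingers":0.02}

```text
time_s: 11.25
position: [0.5023, -0.0781, 0.1052]
tool_rot: [[0.189, 0.982, -0.0], [0.982, -0.189, 0.0], [0.0, -0.0, -1.0]]
ft_force: [-0.7, -0.3, -1.8]
grip_width: 0.0356
gripper_force: 40.4
```

Emit:
arm_command:
  deltas:
    - {"rx":0,"ry":0,"rz":0,"dx":0,"dy":0,"dz":0.001,"fingers":0.02}
    - {"rx":0,"ry":0,"rz":0,"dx":0,"dy":0,"dz":0,"fingers":0.02}

```text
time_s: 11.45
position: [0.5024, -0.0782, 0.1049]
tool_rot: [[0.189, 0.982, 0.0], [0.982, -0.189, -0.0], [-0.0, 0.0, -1.0]]
ft_force: [-1.5, 0.7, 3.5]
grip_width: 0.036
gripper_force: 41.2
```

Force has changed sign, so the foot is on the tray floor. Opening slowly, keeping the back finger in place while the button springs out.

Emit:
arm_command:
  deltas:
    - {"rx":0,"ry":0,"rz":0,"dx":0,"dy":0,"dz":0,"fingers":0.036}
    - {"rx":0,"ry":0,"rz":0,"dx":0,"dy":0.0005,"dz":0,"fingers":0.037}
    - {"rx":0,"ry":0,"rz":0,"dx":0,"dy":0.0005,"dz":0,"fingers":0.038}
    - {"rx":0,"ry":0,"rz":0,"dx":0,"dy":0.0005,"dz":0,"fingers":0.039}
    - {"rx":0,"ry":0,"rz":0,"dx":0,"dy":0.0005,"dz":0,"fingers":0.04}
    - {"rx":0,"ry":0,"rz":0,"dx":0,"dy":0.0005,"dz":0,"fingers":0.041}
    - {"rx":0,"ry":0,"rz":0,"dx":0,"dy":0.0005,"dz":0,"fingers":0.042}
    - {"rx":0,"ry":0,"rz":0,"dx":0,"dy":0.0005,"dz":0,"fingers":0.043}
    - {"rx":0,"ry":0,"rz":0,"dx":0,"dy":0,"dz":0,"fingers":0.045}
    - {"rx":0,"ry":0,"rz":0,"dx":0,"dy":0,"dz":0,"fingers":0.047}
    - {"rx":0,"ry":0,"rz":0,"dx":0,"dy":0,"dz":0,"fingers":0.05}
  squeeze: 20

```text
time_s: 12.55
position: [0.5058, -0.0788, 0.1043]
tool_rot: [[0.189, 0.982, 0.0], [0.982, -0.189, -0.0], [0.0, 0.0, -1.0]]
ft_force: [0.1, 0.7, -0.2]
grip_width: 0.05
gripper_force: 0.0
```

Emit:
arm_command:
  deltas:
    - {"rx":0,"ry":0,"rz":0,"dx":0,"dy":0,"dz":0,"fingers":0.06}
    - {"rx":0,"ry":0,"rz":0,"dx":0,"dy":0,"dz":0,"fingers":0.07}
    - {"rx":0,"ry":0,"rz":0,"dx":0,"dy":0,"dz":0,"fingers":0.085}
    - {"rx":0,"ry":0,"rz":0,"dx":0,"dy":0,"dz":0,"fingers":0.085}
    - {"rx":0,"ry":0,"rz":0,"dx":0,"dy":0,"dz":0,"fingers":0.085}

```text
time_s: 13.05
position: [0.5058, -0.0788, 0.1043]
tool_rot: [[0.189, 0.982, 0.0], [0.982, -0.189, -0.0], [0.0, 0.0, -1.0]]
ft_force: [0.9, 0.1, -0.4]
grip_width: 0.085
gripper_force: 0.0
```

```bash
python3 - <<'E'
from h import *
w=shot('wrist','w4.png');s=shot('side','s4.png')
a=cv2.resize(s['color'][90:300,200:460],(560,452),interpolation=cv2.INTER_CUBIC)
cv2.imwrite('pics/c4.png',cv2.resize(np.hstack([cv2.resize(w['color'],(640,452)),a]),(800,301)))
E
```

```text
(no output)
```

View pics/c4.png

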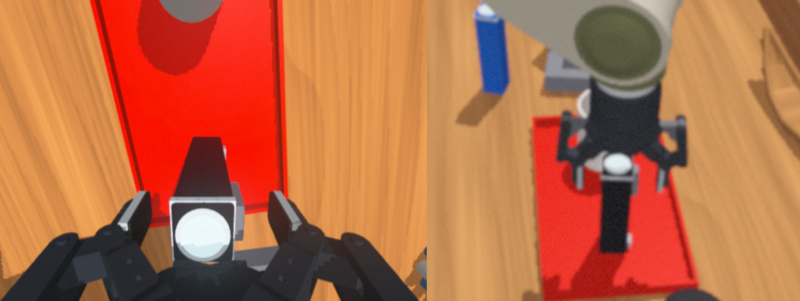

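The torch stands upright on the tray between the open fingers, with its button out at (238,210). Retreating straight up.

Emit:
arm_command:
  deltas:
    - {"rx":0,"ry":0,"rz":0,"dx":0,"dy":-0.002,"dz":-0.005,"fingers":0.085}
    - {"rx":0,"ry":0,"rz":0,"dx":0,"dy":-0.001,"dz":-0.015,"fingers":0.085}
    - {"rx":0,"ry":0,"rz":0,"dx":0,"dy":0,"dz":-0.03,"fingers":0.085}
    - {"rx":0,"ry":0,"rz":0,"dx":0,"dy":0,"dz":-0.03,"fingers":0.085}
    - {"rx":0,"ry":0,"rz":0,"dx":0,"dy":0,"dz":-0.03,"fingers":0.085}
    - {"rx":0,"ry":0,"rz":0,"dx":0,"dy":0,"dz":-0.03,"fingers":0.085}
    - {"rx":0,"ry":0,"rz":0,"dx":0,"dy":0,"dz":-0.02,"fingers":0.085}
    - {"rx":0,"ry":0,"rz":0,"dx":0,"dy":0,"dz":0,"fingers":0.085}
    - {"rx":0,"ry":0,"rz":0,"dx":0,"dy":0,"dz":0,"fingers":0.085}

```text
time_s: 14.05
position: [0.5025, -0.0781, 0.2641]
tool_rot: [[0.189, 0.982, -0.0], [0.982, -0.189, 0.0], [0.0, -0.0, -1.0]]
ft_force: [-0.2, -0.5, -0.7]
grip_width: 0.0851
gripper_force: 0.0
```

```bash
python3 - <<'E'
from h import *
s=shot('side','s5.png');w=env.get_image('wrist')
print([(np.round(d['location'],1).tolist(),atz(s,d['location'],.005).round(3).tolist()) for d in env.tip_of('torch',s)])
E
```

```text
[([296.9, 113.9], [0.502, 0.392, 0.005]), ([330.4, 259.6], [0.507, -0.076, 0.005]), ([350.0, 148.9], [0.607, 0.239, 0.005]), ([247.5, 150.7], [0.372, 0.262, 0.005])]
```

View pics/s5.png

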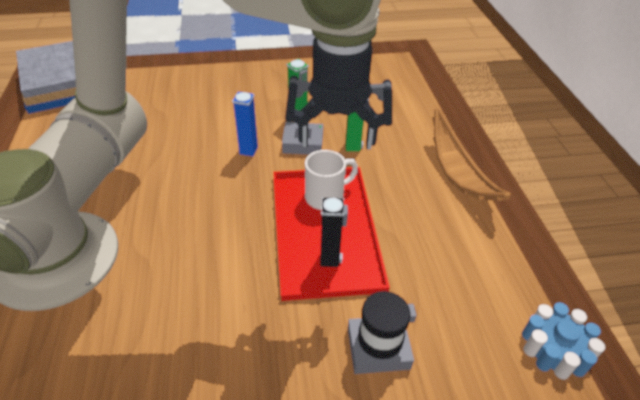

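The torch stands free and upright in the clear half, foot at (330,262). The mug, lantern and look-alikes are undisturbed. Handing in.

```bash
python3 -c "
from rig import env
print(env.close_job())"
```

```text
the job is handed in; nothing more can be done
None
```

The torch was pulled from its dock with its button held in; it now stands upright and released in the tray's clear half, the lantern is still docked, and the job is handed in (about 14 s of the 38 s; no verdict shown).

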